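# Uncover the wet grinder and offer the plane iron up to the stone

## Robot

A 6-joint arm with a two-finger parallel gripper is mounted at the origin on the work surface. World frame = base frame: x ahead of the robot, y to its left, z up, the work surface at z = 0. Lengths are in m, angles in rad, forces in N, time in s.
With the tool pointing down it reaches from about 0.35 to 0.85 m from the base axis. Payload 8.1 kg.
Tool frame: the origin (TCP) lies at the very end of the fingers, on their centre line; the grasp point (between the pads) lies 19 mm behind it; z points along the fingers, y is the line along which they close (so a half turn about z gives the same grasp; the last joint's range is limited). The gripper opens to 93 mm and grips with 3 to 60 N. Pads are 15 mm wide; open, the fingers measure 128 mm over their backs; the gripper's body (75 mm by 188 mm) begins 65 mm behind the grasp point.
Start: joints at [1.189, 0.13, 1.488, -0, 1.523, -0.085], TCP at [0.175, 0.574, 0.219] pointing down, gripper open.
Joint ranges: [-2.96, 2.96], [-0.89, 2.26], [0.02, 2.5], [-1.34, 4.48], [0, 2.73], [-2.66, 2.66]. Speed limits (rad/s): [2.39, 2.39, 2.79, 3.14, 3.14, 3.14].

## Interface

Orientations are given as a rotation vector (axis times angle).
In Python, from plant import monitor, eyes, ticket gives the robot as it stands.
- The arm moves only by the tool arm_command, never from a script. Its argument "deltas" is a list that holds one entry, the list of rows, each a list of 6 numbers: the shift along the world's x, y, z in cm, then the turn, a rotation vector about the world's x, y, z in degrees. In form: [[[tx, ty, tz, rx, ry, rz], ...]]. A call has 1 to 12 rows; each row shifts and turns the commanded pose from where the row before left it; what a row does not reach is not made up. A row lasts 1/12 s, in which the tool goes at most 41.7 mm and 7.16 degrees, less where a joint would pass 70% of its speed; a pose out of reach is approached as far as the arm can. A call is refused whole if a number of a shift passes 4.17 or a number of a turn 7.16, either way. A call with a gripper value outside its range is refused whole. "gripper" is the opening, from -1 (shut) to 1 (fully open), set as the call begins (left out, the last holds). The fingers move at their own pace and stop on an object; "squeeze" is the grip in N (left out, the last holds). Time passes only in rows, so rows that do not move let the fingers close. It gives the time, the measured TCP pose, the force, the opening and the grip force at its end, in the units of the state.
- monitor.read_state(): the state, without advancing time (a new reading comes with each control period).
- eyes.read_camera(name): name is "scene" or "top" or "wrist"; returns the picture (480x640x3 uint8, blue, green, red); there is no depth.
- eyes.camera_model(name): a dict with "fx", "fy", "cx", "cy" (pixels), "rvec" (rotation vector, rad) and "tvec" (3), from world to camera coordinates, as OpenCV has them. Camera axes: x right, y down, z forward; pixel columns grow to the right and rows downward; lengths in m; the calibration is good to about 2 mm. A picture is of the moment at which its call begins: read the wrist's pose just before it. camera_model takes no time and is no camera call; for the wrist camera it gives the pose at the moment of the call.
- ticket.close_job(): hands the job in; it is judged then, once.
The state is a dict: "t": time; "q": joint angles; "dq": joint speeds; "joint_torque": joint torques, N m; "tool_pos": TCP position; "orientation": TCP orientation; "force": force on the tool from outside, world axes, zero at the start; "wrist_torque": the same for the moment, N m; "opening": finger opening in m; "gripper_force": force on a finger pad.
Only numpy, scipy, OpenCV 4.12 (cv2) and the standard library are available. Lean on these libraries where they do the work, as an engineer would, in place of code of your own. Each camera call takes 0.05 s, during which the arm holds its last target. There are 200 camera calls.

## Task

Lift the loose dust cover off the wet grinder's stone by its handle and set it down upright on the clear bench, without dropping it. Then take the sharpening jig with its plane iron, carry it over the support bar and finish still holding it there, ready to be lowered: level, square to the stone, jig right above the bar, cutting edge centred across the stone and hovering a few millimetres clear of it. Jig and iron must never touch the machine, and the bottle, tin and dressing block stay where they are.

Things in the scene. Friction and masses are not known exactly. Their poses are not given: they have to be found in the camera images.
- grinder: Wet grinder, fixed, origin on the bench below the stone's middle. y: along the axle; x: level, from the support bar's side (nearer the robot) to the far side. Stone 40 mm wide (y -20 to 20), top at z 252 mm; does not turn. Orange housing y -154 to -34, x -93 to 83, 205 mm high; honing wheel, radius 98, y -192 to -164. Steel trough under the stone, x -122 to 122, y -30 to 30, to 108 mm high.
- stone_center (a point): Middle of the stone, on the axle, 152 mm above the bench; axes as the grinder's. The stone's rim is 100 mm from the axle.
- bar_mid (a point): Top of the support bar in front of the stone's middle: grinder x -117, y 0, z 231.6 mm. Round steel bar, 12 mm, along the grinder's y from y -136 to 54; legs under it at y -60 and -128. With the jig's origin here, level and its x along the grinder's x, the iron's edge just meets the stone (grinder x -42, z 243); hovering is the same place some mm higher.
- cover: Loose dark sheet-metal cover, 0.15 to 0.31 kg, arched over the stone's top: 156 (x) by 51 (y) mm, 42 high without handle. Its cheeks hang 40 mm down beside the stone with 3.5 mm play: lift straight up over 45 mm. Origin amid its feet (cheeks' lower edges), on which it stands upright on the bench. Starts aligned with the grinder. The bench left of the jig (y over 0.31 m, x 0.4 to 0.65 m) is clear.
- cover_handle (a point): Middle of the cover's wooden bar handle, 64 mm above the cover's origin. The bar runs along the cover's x: 74 mm long, 14 mm wide (y), 12 mm high, 16 mm clear above the crown. Grip it across y.
- jig: Aluminium sharpening jig, 0.26 to 0.42 kg: block 34 (x) by 56 (y) by 20 mm high, two black clamping knobs on top (18 mm across, to 35 mm high, at y -16 and 16). Lies flat on the bench, origin amid its underside. A steel plane iron, 38 mm wide, runs through it along x at 8 to 11 mm height, from x -65 (slotted tail) to 75 (edge). Grip the block across y; it balances within 5 mm of its middle.
- iron_edge (a point): Middle of the iron's cutting edge, 75 mm ahead of the jig's origin along its x (away from the robot at the start) and 11 mm above its underside, bevel underneath. The edge runs along the jig's y.
- bottle: White plastic water bottle, 60 mm in diameter, 175 mm high, a bystander. Origin under its middle.
- tin: Round aluminium honing paste tin, 76 mm in diameter, 36 mm high, a bystander. Origin under its middle.
- dresser: Grey two-layer stone dressing block, 70 x 48 x 32 mm, a bystander. Origin under its middle.
Things that resemble listed ones, but are neither listed nor needed, are in the scene too. Leave any green or yellow look-alike of the cover alone.

How it is judged:
By the outcome, as a careful person would: the job done as asked, in the order asked, and still so for the second after the job is handed in, while the arm keeps its last pose, push and grip.
It also fails if it takes over 54 s, if anything falls off the work surface, if the arm or the gripper's body presses on something with over 40 N, if the wrist force passes 120 N, or if a joint passes its speed limit or range.

## Working session

There is one attempt and no reset: what is moved stays moved. The work goes in short steps, Python scripts to look and compute and a tool call to move; the robot and the scene stay as the last step left them, time stands still between calls to the robot, and variables do not carry over. Pictures are saved under pics/ and viewed, at most 10 in all, crops included, and the job is handed in when it is done.

Besides the shell and the picture viewer there is one more tool, called after "Request:" as name(argument=value, ...) on one line, values as JSON. arm_command: Moves the arm, as the interface text tells. Its arguments: {"type":"object","properties":{"deltas":{"type":"array"},"gripper":{"type":"number"},"squeeze":{"type":"number"}},"required":["deltas"]}

```bash
mkdir -p pics; ls; cat > h.py <<'E'
import numpy as np, cv2
from plant import monitor, eyes, ticket
def snap(n,f):
    m=eyes.camera_model(n); im=eyes.read_camera(n); cv2.imwrite(f'pics/{f}.png',im); np.save(f'pics/{f}.npy',np.array([m['fx'],m['fy'],m['cx'],m['cy'],*np.ravel(m['rvec']),*np.ravel(m['tvec'])])); return im
def load(f): return cv2.imread(f'pics/{f}.png'), np.load(f'pics/{f}.npy')
def ray(m,u,v):
    R=cv2.Rodrigues(m[4:7])[0]; c=-R.T@m[7:10]; d=R.T@np.array([(u-m[2])/m[0],(v-m[3])/m[1],1]); return c,d/np.linalg.norm(d)
def onz(m,u,v,z):
    c,d=ray(m,u,v); return c+d*(z-c[2])/d[2]
def proj(m,P):
    K=np.array([[m[0],0,m[2]],[0,m[1],m[3]],[0,0,1]]); return cv2.projectPoints(np.float64(P).reshape(-1,3),m[4:7],m[7:10],K,None)[0].reshape(-1,2)
def tri(rays):
    A=sum(np.eye(3)-np.outer(d,d) for c,d in rays); b=sum((np.eye(3)-np.outer(d,d))@c for c,d in rays); return np.linalg.solve(A,b)
E
python3 - <<'E'
from h import *
for n in('scene','top','wrist'): snap(n,n+'0'); m=load(n+'0')[1]; print(n,m[:4],ray(m,320,240))
s=monitor.read_state();print(s['t'],s['tool_pos'],s['orientation'],s['force'],s['opening'])
E
```

```text
pics
scene [432.988655   432.988655   315.76525108 238.49114788] (array([ 1.0504496 , -0.52812595,  1.05003931]), array([-0.4526323 ,  0.39251751, -0.80065848]))
top [437.66725583 437.66725583 311.02989331 237.60321739] (array([ 0.41872184, -0.12963182,  1.27097931]), array([ 0.11468508, -0.00532892, -0.99338761]))
wrist [378.87217802 378.87217802 317.87280495 238.7307563 ] (array([0.10078487, 0.59715308, 0.3821187 ]), array([ 0.27233893, -0.07888027, -0.95896267]))
0.15 [0.17526283 0.5733768  0.21781708] [-4.64457768e-01 -3.10670584e+00  2.19524461e-03] [ 0.49264196 -0.26182884  0.47019599] 0.09289632661337523
```

View pics/top0.png

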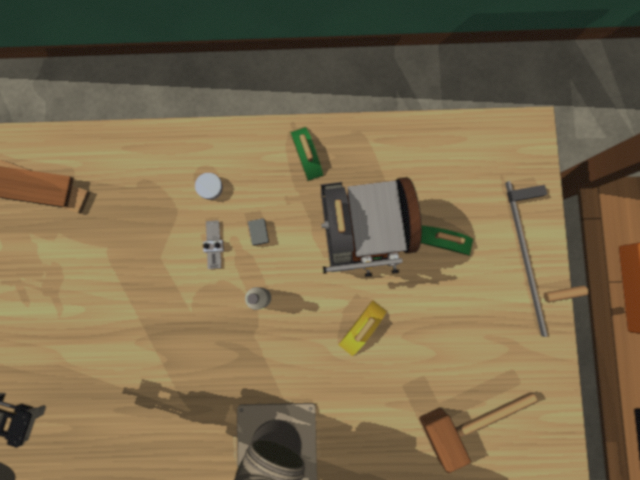

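View pics/scene0.png

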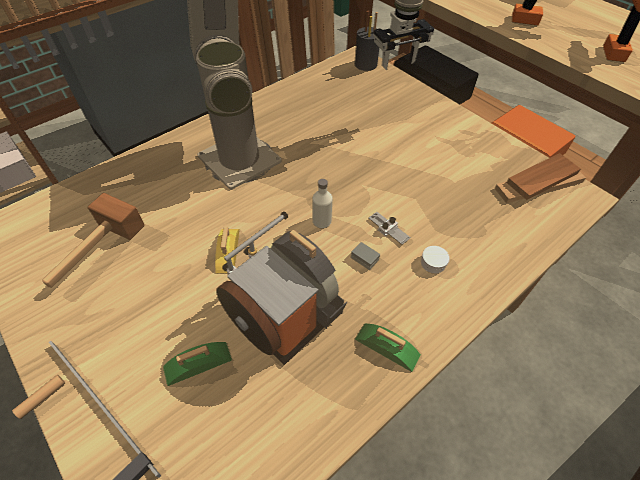

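The top view shows the dark cover on the stone at about (340,220), with its handle at (340,215). The support bar runs from (325,269) to (400,262), and the jig is at (213,245) with its edge pointing up in the image. The bottle is at (257,298), the tin at (208,186) and the dresser at (259,232). The cover look-alikes are green at (307,153) and (447,239) and yellow at (363,329). The dark one on the stone fits the description. I'll confirm it in an enlarged crop.

```bash
python3 - <<'E'
from h import *
t,_=load('top0'); s,_=load('scene0')
def c(im,u,v,w,h,W,H): return cv2.resize(im[v:v+h,u:u+w],(W,H),interpolation=cv2.INTER_CUBIC)
a=c(t,310,172,100,110,364,400); b=c(t,195,210,40,70,229,400) ; 
out=np.hstack([c(t,310,172,100,75,400,300),c(t,190,215,53,40,400,300)])
out2=np.hstack([c(s,215,200,133,100,400,300),c(s,355,200,67,50,400,300)])
cv2.imwrite('pics/crop1.png',np.vstack([out,out2]))
E
```

```text
(no output)
```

View pics/crop1.png

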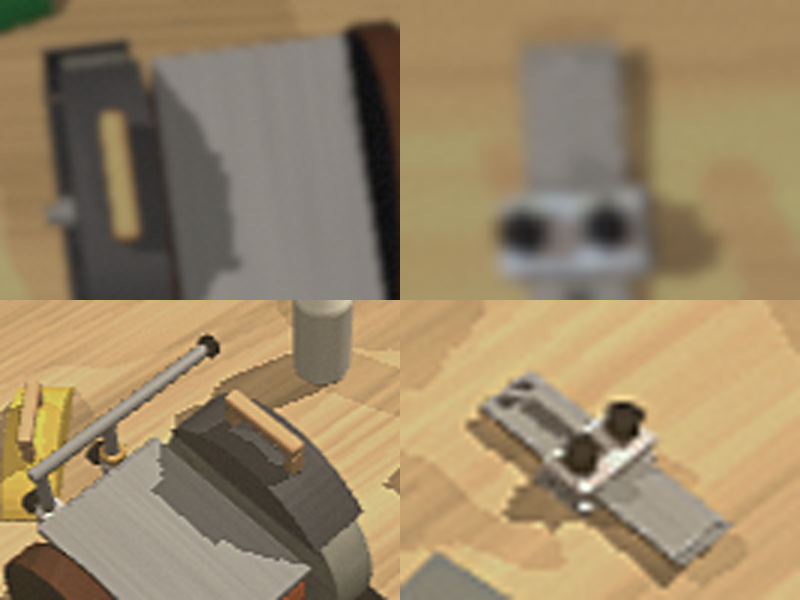

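The crops confirm it: the cover on the stone is dark grey with a wooden handle, from top-view pixel (338,200) to (342,232). The jig's knobs are at about (206,245) and (218,245), and its edge is at the far end at v≈221.

```bash
cat > m1.py <<'E'
from h import *
t,m=load('top0'); s,ms=load('scene0')
def blob(im,mask,u0,v0,u1,v1):
    k=np.zeros(mask.shape,np.uint8); k[v0:v1,u0:u1]=mask[v0:v1,u0:u1]
    n,l,st,ce=cv2.connectedComponentsWithStats(k); i=1+np.argmax(st[1:,4]); return (l==i).astype(np.uint8),st[i],ce[i]
def rect(b): return cv2.minAreaRect(cv2.findContours(b,0,2)[0][0])
h=cv2.cvtColor(t,cv2.COLOR_BGR2HSV); hs=cv2.cvtColor(s,cv2.COLOR_BGR2HSV)
wood=((h[...,1]>80)&(h[...,2]>110)).astype(np.uint8)
b,st,ce=blob(t,wood,331,193,349,238); print('handle top',st,ce,rect(b)); p=onz(m,*ce,0.282); print(p)
vs,us=np.nonzero(b); P=np.array([onz(m,u,v,0.282)[:2] for u,v in zip(us,vs)]); w,V=np.linalg.eigh(np.cov(P.T)); d=V[:,1]; d*=np.sign(d[0]); e=(P-P.mean(0))@d; print('yaw',np.degrees(np.arctan2(d[1],d[0])),'len',np.ptp(e),'wid',np.ptp((P-P.mean(0))@V[:,0]))
woods=((hs[...,1]>80)&(hs[...,2]>100)).astype(np.uint8)
b2,st,ce2=blob(s,woods,287,230,318,260); print('handle scene',st,ce2,'tri',tri([ray(m,*ce),ray(ms,*ce2)]))
# knobs top
dark=(h[...,2]<70).astype(np.uint8)
n,l,st,ce=cv2.connectedComponentsWithStats(dark[236:255,198:228]); print('knobs',[(a[4],c+[198,236]) for a,c in zip(st[1:],ce[1:])])
for a,c in zip(st[1:],ce[1:]): print(onz(m,*(c+[198,236]),.035))
# iron
grey=((h[...,1]<60)&(h[...,2]>90)).astype(np.uint8)
b,st,ce=blob(t,grey,198,214,230,275); print('jig',st,ce,rect(b))
for v in range(219,240,3):
    r=np.nonzero(b[v])[0]; print(v,r.min() if len(r) else 0,r.max() if len(r) else 0, onz(m,r.mean(),v,.011)[:2] if len(r) else '')
# bystanders
for n,(u,v),z in(('bottle',(257,298),.17),('tin',(208,186),.036),('dresser',(259,232),.032)): print(n,onz(m,u,v,z))
for u,v in((325,269),(400,262)): print('bar',onz(m,u,v,.2316))
E
python3 m1.py
```

```text
handle top [335 200  10  32 202] [339.30693069 215.43069307] ((339.2799987792969, 215.45997619628906), (31.536964416503906, 6.363961219787598), 81.8698959350586)
[ 0.5882807  -0.18061911  0.282     ]
yaw 5.786722010390884 len 0.07300724954807275 wid 0.014718765507876513
handle scene [287 230  31  28 398] [306.29145729 238.44974874] tri [ 0.59103337 -0.17653591  0.28221518]
knobs [(np.int32(18), array([217.        , 244.66666667])), (np.int32(17), array([206.11764706, 245.58823529]))]
[0.55588096 0.15755989 0.035     ]
[0.55406569 0.18870137 0.035     ]
jig [203 221  21  48 636] [213.13207547 244.25157233] ((213.0, 244.5), (47.0, 20.0), 90.0)
219 0 0 
222 207 218 [0.62557555 0.17643289]
225 206 218 [0.61674172 0.17787764]
228 206 218 [0.60788231 0.17785414]
231 207 219 [0.5989582  0.17490153]
234 207 219 [0.59012879 0.17488056]
237 207 219 [0.58131411 0.17485962]
bottle [0.40423224 0.02571824 0.17      ]
tin [0.72737458 0.18371148 0.036     ]
dresser [0.58947596 0.03762108 0.032     ]
bar [ 0.46922159 -0.14517659  0.2316    ]
bar [ 0.48123178 -0.32310171  0.2316    ]
```

```bash
python3 - <<'E'
from h import *
R=cv2.Rodrigues(np.array(monitor.read_state()['orientation']))[0]; print(R.round(4)); print('yaw x',np.degrees(np.arctan2(R[1,0],R[0,0])))
m=load('wrist0')[1]; Rc=cv2.Rodrigues(m[4:7])[0]; print((Rc@R).round(3)) 
E
```

```text
[[-9.563e-01  2.925e-01 -6.000e-04]
 [ 2.925e-01  9.563e-01 -1.300e-03]
 [ 1.000e-04 -1.400e-03 -1.000e+00]]
yaw x 162.9943125157722
[[ 0.     1.     0.   ]
 [-0.96   0.001 -0.28 ]
 [-0.28  -0.     0.96 ]]
```

Request:
arm_command(deltas=[[[1.8,-3.4,0.8,0,0,1],[1.8,-3.4,0.8,0,0,1],[1.8,-3.4,0.8,0,0,1],[1.8,-3.4,0.8,0,0,1],[1.8,-3.4,0.8,0,0,1],[1.8,-3.4,0.8,0,0,1],[1.8,-3.4,0.8,0,0,1],[1.8,-3.4,0.8,0,0,1],[1.8,-3.4,0.8,0,0,1],[1.8,-3.4,0.8,0,0,1],[1.8,-3.4,0.8,0,0,1],[1.8,-3.4,0.8,0,0,1]]], gripper=1)

```text
t: 1.15
tool_pos: [0.3917, 0.164, 0.315]
orientation: [0.136, 3.138, 0.0]
force: [0.3, -0.3, -0.1]
opening: 0.0931
gripper_force: 0.0
```

Request:
arm_command(deltas=[[[1.8,-3.4,0.8,0,0,1],[1.8,-3.4,0.8,0,0,1],[1.8,-3.4,0.8,0,0,1],[1.8,-3.4,0.8,0,0,1],[1.8,-3.4,0.8,0,0,1],[1.8,-3.4,0.8,0,0,1],[1.8,-3.4,0.8,0,0,1],[1.8,-3.4,0.8,0,0,1],[1.8,-3.4,0.8,0,0,1],[1.8,-3.4,0.8,0,0,1],[0,0,0,0,0,0.5],[0,0,0,0,0,0]]])

```text
t: 2.15
tool_pos: [0.5717, -0.1761, 0.3928]
orientation: [0.147, -3.136, -0.002]
force: [-0.0, 0.2, -0.7]
opening: 0.0932
gripper_force: 0.0
```

```bash
python3 - <<'E'
from h import *
s=monitor.read_state();print(s['t'],s['tool_pos']);R=cv2.Rodrigues(np.array(s['orientation']))[0]; print('y axis yaw',np.degrees(np.arctan2(R[1,1],R[0,1])),R[2])
im=snap('wrist','w1'); m=load('w1')[1]
print('handle pred',proj(m,[[.59,-.179,.282]]),'bar',proj(m,[[.471,-.191,.2316]]))
E
```

```text
2.15 [ 0.57174382 -0.17611334  0.39283583]
y axis yaw 95.35511091000772 [ 0.00257174  0.00131277 -0.99999583]
handle pred [[310.65263469 258.34018708]] bar [[309.94256386  97.92204429]]
```

View pics/w1.png

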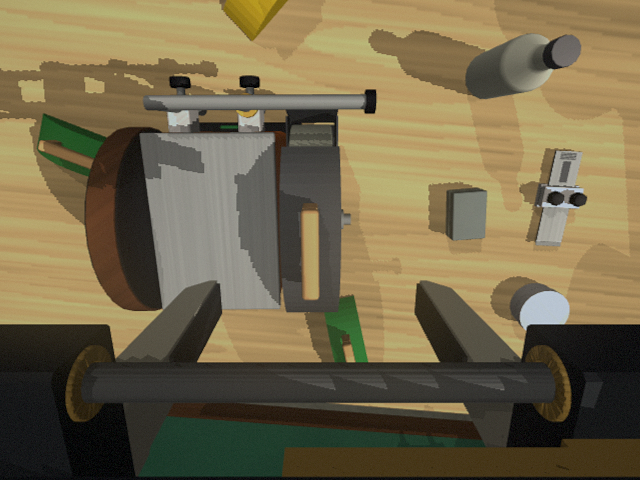

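The wrist view shows the cover handle at about (310,253), the bar from (145,102) to (375,101), and the jig knobs at (556,199) and (578,199).

```bash
cat > m2.py <<'E'
from h import *
w,m=load('w1'); h=cv2.cvtColor(w,cv2.COLOR_BGR2HSV)
def pca(P):
    c=P.mean(0); w_,V=np.linalg.eigh(np.cov(P.T)); return c,V[:,1],np.ptp((P-c)@V[:,1]),np.ptp((P-c)@V[:,0])
def blob(mask,u0,v0,u1,v1):
    k=np.zeros(mask.shape,np.uint8); k[v0:v1,u0:u1]=mask[v0:v1,u0:u1]
    n,l,st,ce=cv2.connectedComponentsWithStats(k); i=1+np.argmax(st[1:,4]); return l==i
def W(b,z): vs,us=np.nonzero(b); return np.array([onz(m,u,v,z)[:2] for u,v in zip(us,vs)])
b=blob((h[...,1]>70)&(h[...,2]>120),295,195,330,310)
c,d,L,wd=pca(W(b,.282)); print('handle',c,np.degrees(np.arctan(d[1]/d[0])),L,wd, np.argwhere(b).mean(0)[::-1])
# bar
b=blob((h[...,1]<60)&(h[...,2]>70),160,85,362,115); b[:, :]=b
cols=[u for u in range(165,360) if 8<b[:,u].sum()<22]; lo=np.array([[u,np.nonzero(b[:,u])[0].mean()] for u in cols]); print(len(cols),b.sum())
P=np.array([onz(m,u,v,.2256)[:2] for u,v in lo]); k=np.polyfit(P[:,1],P[:,0],1); print('bar x=',k,'yaw',-np.degrees(np.arctan(k[0])))
b2=blob((h[...,2]<50),355,85,385,120); vs,us=np.nonzero(b2); print('cap u',us.min(),us.max(),vs.min(),vs.max(), onz(m,us.max(),vs.mean(),.2256),'left end',onz(m,145,102,.2256))
# jig
g=blob(((h[...,1]<70)&(h[...,2]>95))|(h[...,2]<60),530,140,592,250)
n,l,st,ce=cv2.connectedComponentsWithStats((h[185:212,540:592,2]<60).astype(np.uint8)); K=[c+[540,185] for a,c in zip(st[1:],ce[1:]) if a[4]>40]; print('knobs',K)
K=[onz(m,*k,.035)[:2] for k in K]; print(K,'mid',np.mean(K,0),np.linalg.norm(K[0]-K[1]))
b=blob((h[...,1]<70)&(h[...,2]>110),530,212,575,250); c,d,L,wd=pca(W(b,.011)); print('iron front',c,np.degrees(np.arctan(d[1]/d[0])),L,wd)
P=W(b,.011); print('edge x max',P[:,0].max(), P[P[:,0]>P[:,0].max()-.004].mean(0))
E
python3 m2.py
```

```text
handle [ 0.58685141 -0.17964372] 5.639228594478747 0.07196571048385739 0.012721140792932982 [310.17400135 253.88422478]
189 3112
bar x= [-0.10483462  0.4534285 ] yaw 5.984720727214838
cap u 365 375 90 112 [ 0.46790621 -0.13748993  0.2256    ] left end [ 0.48649825 -0.3263573   0.2256    ]
knobs [array([555.04819277, 197.91566265]), array([577.38235294, 199.11176471])]
[array([0.55519908, 0.15566187]), array([0.55393188, 0.18716056])] mid [0.55456548 0.17141121] 0.031524171756169145
iron front [0.60338009 0.1780255 ] 0.46264384913501383 0.05309133021709937 0.03928299174177584
edge x max 0.6301330499174731 [0.62793559 0.17759339]
```

Request:
arm_command(deltas=[[[0.4,-0.1,-1.2,0,0,0.4],[0.4,-0.1,-1.2,0,0,0],[0.4,-0.1,-1.2,0,0,0],[0.4,-0.05,-1.2,0,0,0],[0,0,-1.2,0,0,0],[0,0,-1.2,0,0,0],[0,0,-1.2,0,0,0],[0,0,-1.2,0,0,0],[0,0,-1.2,0,0,0],[0,0,-1.2,0,0,0],[0,0,-1.0,0,0,0],[0,0,0,0,0,0]]])

```text
t: 3.2
tool_pos: [0.5863, -0.1773, 0.2614]
orientation: [0.161, -3.134, -0.003]
force: [-0.7, 0.5, -0.3]
opening: 0.093
gripper_force: 0.0
```

Request:
arm_command(deltas=[[[0,0,0,0,0,0],[0,0,0,0,0,0],[0,0,0,0,0,0],[0,0,0,0,0,0],[0,0,0,0,0,0],[0,0,0,0,0,0],[0,0,0,0,0,0],[0,0,0,0,0,0],[0,0,0,0,0,0],[0,0,0,0,0,0],[0,0,0,0,0,0],[0,0,0,0,0,0]]], gripper=-1, squeeze=25)

```text
t: 4.2
tool_pos: [0.5875, -0.1779, 0.2647]
orientation: [-0.161, 3.137, -0.001]
force: [0.2, -1.2, 0.5]
opening: 0.0176
gripper_force: 0.5
```

Request:
arm_command(deltas=[[[0,0,0,0,0,0],[0,0,0,0,0,0],[0,0,0,0,0,0],[0,0,0,0,0,0]]])

```text
t: 4.53
tool_pos: [0.5875, -0.1779, 0.2647]
orientation: [-0.161, 3.137, -0.0]
force: [0.4, -1.3, 0.5]
opening: 0.0139
gripper_force: 25.0
```

Request:
arm_command(deltas=[[[0,0,0,0,0,0],[0,0,0,0,0,0],[0,0,0,0,0,0],[0,0,-0.3,0,0,0],[0,0,-0.3,0,0,0],[0,0,0,0,0,0]]], gripper=-0.5)

```text
t: 5.03
tool_pos: [0.5871, -0.1775, 0.2575]
orientation: [0.162, -3.136, -0.001]
force: [-0.2, 0.6, -0.1]
opening: 0.0234
gripper_force: 0.0
```

Request:
arm_command(deltas=[[[0,0,0,0,0,0],[0,0,0,0,0,0],[0,0,0,0,0,0],[0,0,0,0,0,0],[0,0,0,0,0,0],[0,0,0,0,0,0]]], gripper=-1)

```text
t: 5.53
tool_pos: [0.5874, -0.1777, 0.2585]
orientation: [0.162, -3.137, -0.0]
force: [-0.8, -1.5, -2.3]
opening: 0.0133
gripper_force: 25.0
```

Request:
arm_command(deltas=[[[0,0,0.4,0,0,0],[0,0,0.6,0,0,0],[0,0,0.8,0,0,0],[0,0,0.8,0,0,0],[0,0,0.8,0,0,0],[0,0,0.8,0,0,0],[0,0,0.8,0,0,0],[0,0,0.8,0,0,0],[0,0,0.8,0,0,0],[0,0,0.8,0,0,0],[0,0,0.8,0,0,0],[0,0,0,0,0,0]]])

```text
t: 6.53
tool_pos: [0.5881, -0.178, 0.3431]
orientation: [-0.161, 3.135, -0.002]
force: [0.1, 0.2, -1.5]
opening: 0.0139
gripper_force: 25.0
```

Request:
arm_command(deltas=[[[-0.2,1.5,0,0,0,0],[-0.4,2.5,0,0,0,0],[-0.5,3,0,0,0,0],[-0.5,3,0,0,0,0],[-0.5,3,0,0,0,0],[-0.5,3,0,0,0,0],[-0.5,3,0,0,0,0],[-0.5,3,0,0,0,0],[-0.5,3,0,0,0,0],[-0.5,3,0,0,0,0],[-0.5,3,0,0,0,0],[-0.5,3,0,0,0,0]]])

```text
t: 7.53
tool_pos: [0.5303, 0.1643, 0.3401]
orientation: [0.162, -3.137, -0.0]
force: [0.3, 0.4, -2.1]
opening: 0.0138
gripper_force: 25.0
```

Request:
arm_command(deltas=[[[-0.5,3,0,0,0,0],[-0.5,3,0,0,0,0],[-0.5,3,0,0,0,0],[-0.5,3,0,0,0,0],[-0.5,3,0,0,0,0],[-0.5,3,0,0,0,0],[-0.4,3,0,0,0,0],[0,3,0,0,0,0],[0,2,0,0,0,0],[0,0,0,0,0,0]]])

```text
t: 8.37
tool_pos: [0.4953, 0.4262, 0.3389]
orientation: [0.168, -3.135, -0.0]
force: [0.1, 0.5, -1.5]
opening: 0.0138
gripper_force: 25.0
```

Request:
arm_command(deltas=[[[0,0,-1,0,0,0],[0,0,-2,0,0,0],[0,0,-3,0,0,0],[0,0,-3,0,0,0],[0,0,-3,0,0,0],[0,0,-3,0,0,0],[0,0,-3,0,0,0],[0,0,-3,0,0,0],[0,0,-3,0,0,0],[0,0,-2,0,0,0],[0,0,-1,0,0,0],[0,0,0,0,0,0]]])

```text
t: 9.37
tool_pos: [0.4953, 0.4197, 0.0668]
orientation: [0.16, -3.132, 0.006]
force: [-0.5, -0.2, -1.5]
opening: 0.0136
gripper_force: 25.0
```

Request:
arm_command(deltas=[[[0,0,-0.5,0,0,0],[0,0,-0.5,0,0,0],[0,0,-0.4,0,0,0],[0,0,-0.2,0,0,0],[0,0,0,0,0,0],[0,0,0,0,0,0]]])

```text
t: 9.87
tool_pos: [0.4977, 0.4225, 0.0551]
orientation: [-0.162, 3.137, 0.001]
force: [0.4, 0.0, -1.8]
opening: 0.014
gripper_force: 25.0
```

Request:
arm_command(deltas=[[[0,0,-0.2,0,0,0],[0,0,-0.1,0,0,0],[0,0,0,0,0,0]]])

```text
t: 10.12
tool_pos: [0.4973, 0.4223, 0.0515]
orientation: [0.162, -3.137, 0.0]
force: [0.1, -0.7, -2.3]
opening: 0.0138
gripper_force: 25.0
```

Request:
arm_command(deltas=[[[0,0,-0.2,0,0,0],[0,0,-0.1,0,0,0],[0,0,0,0,0,0],[0,0,0,0,0,0]]])

```text
t: 10.45
tool_pos: [0.4973, 0.4222, 0.0484]
orientation: [0.162, -3.137, 0.0]
force: [-0.6, -0.5, -1.5]
opening: 0.0139
gripper_force: 25.0
```

Request:
arm_command(deltas=[[[0,0,-0.1,0,0,0],[0,0,-0.1,0,0,0],[0,0,0,0,0,0]]])

```text
t: 10.7
tool_pos: [0.4976, 0.4223, 0.0467]
orientation: [-0.161, 3.137, 0.0]
force: [0.2, -0.3, -1.4]
opening: 0.0134
gripper_force: 25.0
```

Request:
arm_command(deltas=[[[0,0,-0.1,0,0,0],[0,0,-0.1,0,0,0],[0,0,0,0,0,0]]])

```text
t: 10.95
tool_pos: [0.4977, 0.4223, 0.0465]
orientation: [-0.162, 3.137, -0.0]
force: [-6.1, -6.2, 12.2]
opening: 0.0135
gripper_force: 25.0
```

Request:
arm_command(deltas=[[[0,0,-0.1,0,0,0],[0,0,0,0,0,0]]])

```text
t: 11.12
tool_pos: [0.4978, 0.4221, 0.0464]
orientation: [-0.162, 3.137, -0.0]
force: [-8.2, -7.7, 17.5]
opening: 0.0135
gripper_force: 25.0
```

Request:
arm_command(deltas=[[[0,0,0.1,0,0,0],[0,0,0.1,0,0,0],[0,0,0,0,0,0]]])

```text
t: 11.37
tool_pos: [0.4978, 0.4224, 0.0464]
orientation: [-0.162, 3.137, 0.0]
force: [-1.4, -2.8, 5.6]
opening: 0.0136
gripper_force: 25.0
```

Request:
arm_command(deltas=[[[0,0,0,0,0,0],[0,0,0,0,0,0],[0,0,0,0,0,0],[0,0,0,0,0,0],[0,0,0,0,0,0],[0,0,0,0,0,0],[0,0,0,0,0,0]]], gripper=1)

```text
t: 11.95
tool_pos: [0.4974, 0.4223, 0.0455]
orientation: [0.162, -3.137, 0.0]
force: [0.1, 0.2, 0.2]
opening: 0.0557
gripper_force: 0.0
```

Request:
arm_command(deltas=[[[0,0,1,0,0,0],[0,0,2,0,0,0],[0,0,3,0,0,0],[0,0,3,0,0,0],[0,0,3,0,0,0],[0,0,3,0,0,0],[0,-2.5,0,0,0,-0.5],[0,-3,0,0,0,-0.5],[0,-3,0,0,0,-0.5],[0,-3,0,0,0,-0.5],[0,-3,0,0,0,-0.5],[0,-3,0,0,0,-0.5]]])

```text
t: 12.95
tool_pos: [0.4974, 0.246, 0.1966]
orientation: [-0.079, 3.14, 0.001]
force: [0.9, -0.2, -0.4]
opening: 0.0932
gripper_force: 0.0
```

Request:
arm_command(deltas=[[[0.6,-3,0,0,0,0],[0.6,-3,0,0,0,0],[0.8,-1.5,0,0,0,0],[0,0,0,0,0,0],[0,0,0,0,0,0]]])

```text
t: 13.37
tool_pos: [0.5179, 0.1717, 0.1965]
orientation: [-0.076, 3.14, 0.001]
force: [0.1, 0.3, -0.2]
opening: 0.0932
gripper_force: 0.0
```

```bash
python3 - <<'E'
from h import *
s=monitor.read_state();print(s['t'],s['tool_pos']);R=cv2.Rodrigues(np.array(s['orientation']))[0]; print('y axis yaw',np.degrees(np.arctan2(R[1,1],R[0,1])),R[2])
w=snap('wrist','w2'); t=snap('top','t2'); c=snap('scene','s2')
cv2.imwrite('pics/v2.png',np.vstack([np.hstack([cv2.resize(w,(400,300)),cv2.resize(c[100:370,200:560],(400,300))]),np.hstack([cv2.resize(t[130:290,120:333],(400,300),interpolation=2),cv2.resize(t[130:290,230:443],(400,300),interpolation=2)])]))
E
```

```text
13.3667 [0.51786633 0.17165786 0.19650668]
y axis yaw 92.77012772709033 [-9.39361313e-04  4.37009733e-04 -9.99999463e-01]
```

View pics/v2.png

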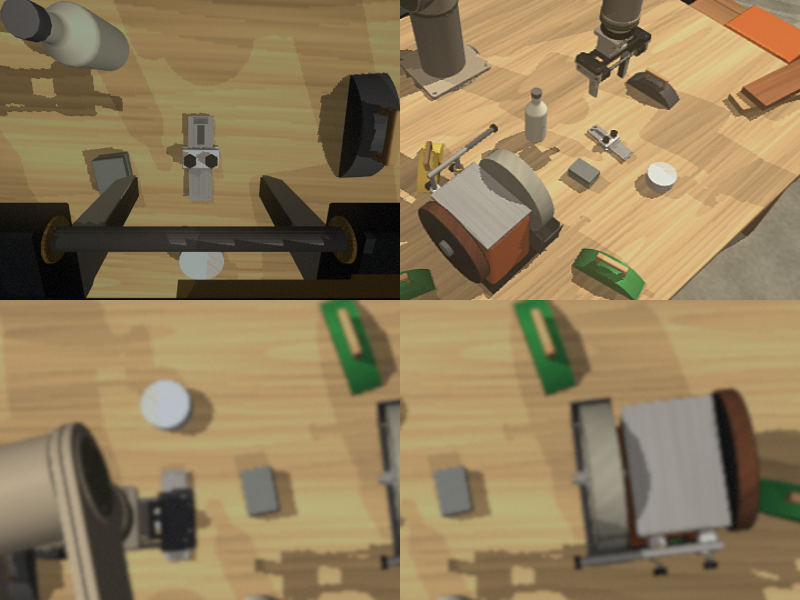

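The cover stands upright on the bench at the left. In the wrist view the jig has its knobs at about (304,256) and (336,256), its edge at about (321,320) and its tail at about v=184. The stone is now bare. Next I'll measure the jig and the stone.

```bash
cat > m3.py <<'E'
from h import *
w,m=load('w2'); h=cv2.cvtColor(w,cv2.COLOR_BGR2HSV)
dk=(h[240:275,285:355,2]<55).astype(np.uint8); n,l,st,ce=cv2.connectedComponentsWithStats(dk)
K=[(a[4],c+[285,240]) for a,c in zip(st[1:],ce[1:]) if a[4]>60]; print(K)
P=[onz(m,*k[1],.035)[:2] for k in K]; print('knobs',P,np.mean(P,0),np.linalg.norm(P[0]-P[1]),'yaw',np.degrees(np.arctan((P[0]-P[1])[0]/-(P[0]-P[1])[1])))
g=cv2.cvtColor(w,cv2.COLOR_BGR2GRAY).astype(float); sat=h[...,1].astype(int)
L=[];Rr=[]
for v in list(range(186,230,3))+list(range(280,318,3)):
    r=np.nonzero(sat[v,285:355]<60)[0]+285
    if len(r): a,b=onz(m,r.min()-.5,v,.011),onz(m,r.max()+.5,v,.011); L.append(a[:2]);Rr.append(b[:2]); print(v,r.min(),r.max(),a[:2].round(4),b[:2].round(4),round(b[1]-a[1],4))
L,Rr=np.array(L),np.array(Rr)
for v in range(310,328): print(v,sat[v,312:330:4],g[v,312:330:4])
E
python3 m3.py
```

```text
[(np.int32(309), array([303.52427184, 257.47572816])), (np.int32(320), array([337.85    , 257.640625]))]
knobs [array([0.55357859, 0.16126973]), array([0.55221982, 0.19246038])] [0.5528992  0.17686506] 0.031220239220960042 yaw 2.49442100197956
186 301 341 [0.4923 0.1553] [0.4904 0.1931] 0.0379
189 301 341 [0.495  0.1554] [0.4932 0.1933] 0.0379
192 301 341 [0.4978 0.1555] [0.496  0.1935] 0.038
195 301 340 [0.5007 0.1556] [0.4988 0.1928] 0.0372
198 301 340 [0.5035 0.1557] [0.5017 0.1929] 0.0373
201 301 340 [0.5063 0.1558] [0.5045 0.1931] 0.0374
204 301 340 [0.5091 0.1559] [0.5073 0.1933] 0.0374
207 301 340 [0.512 0.156] [0.5102 0.1935] 0.0375
210 301 340 [0.5149 0.1561] [0.513  0.1937] 0.0376
213 301 340 [0.5178 0.1562] [0.5159 0.1939] 0.0377
216 301 340 [0.5207 0.1563] [0.5188 0.1941] 0.0378
219 301 340 [0.5236 0.1564] [0.5217 0.1943] 0.0379
222 301 340 [0.5265 0.1565] [0.5246 0.1945] 0.038
225 301 340 [0.5294 0.1566] [0.5276 0.1946] 0.038
228 301 340 [0.5324 0.1567] [0.5305 0.1948] 0.0381
280 302 339 [0.5857 0.1596] [0.5839 0.1974] 0.0377
283 302 338 [0.5889 0.1597] [0.5871 0.1966] 0
[... 757 characters left out ...]
14 [24 25 20 20 22] [124. 121. 128. 127. 123.]
315 [24 23 22 20 21] [123. 109. 115. 112. 106.]
316 [21 21 23 19 23] [123. 120. 120. 118. 118.]
317 [20 14 19 25 23] [124. 123. 122. 122. 121.]
318 [17 20 20 21 21] [120. 122. 123. 121. 122.]
319 [16 19 16 21 17] [123. 120. 122. 120. 120.]
320 [14  8 14 10 14] [124. 123. 123. 121. 122.]
321 [94 94 94 92 99] [117. 118. 117. 118. 114.]
322 [119 118 120 120 121] [113. 112. 113. 115. 114.]
323 [116 114 115 123 118] [113. 114. 114. 112. 112.]
324 [112 115 115 116 113] [112. 111. 119. 110. 114.]
325 [114 113 117 118 115] [108. 121. 119. 107. 123.]
326 [114 112 110 115 116] [120. 125. 124. 119. 126.]
327 [115 116 116 115 116] [125. 125. 126. 127. 125.]
```

Request:
arm_command(deltas=[[[1.2,0.2,-0.5,0,0,-0.3],[1.2,0.2,-1,0,0,0],[1.2,0.1,-2,0,0,0],[0,0,-2,0,0,0],[0,0,-2,0,0,0],[0,0,-2,0,0,0],[0,0,-2,0,0,0],[0,0,-2,0,0,0],[0,0,-2,0,0,0],[0,0,-1.5,0,0,0],[0,0,0,0,0,0],[0,0,0,0,0,0]]])

```text
t: 14.52
tool_pos: [0.5522, 0.1781, 0.0248]
orientation: [0.073, -3.138, 0.001]
force: [-0.0, -0.4, 0.2]
opening: 0.0932
gripper_force: 0.0
```

Request:
arm_command(deltas=[[[0.1,-0.1,-0.5,0,0,0],[0,0,-0.5,0,0,0],[0,0,-0.5,0,0,0],[0,0,-0.5,0,0,0],[0,0,0,0,0,0],[0,0,0,0,0,0]]])

```text
t: 15.02
tool_pos: [0.5541, 0.1761, 0.0053]
orientation: [0.071, -3.14, 0.0]
force: [0.4, 0.9, 0.5]
opening: 0.0928
gripper_force: 0.0
```

```bash
python3 - <<'E'
from h import *
s=monitor.read_state();print(s['t'],s['tool_pos'],s['force']);R=cv2.Rodrigues(np.array(s['orientation']))[0]; print('y axis yaw',np.degrees(np.arctan2(R[1,1],R[0,1])),R[2])
E
```

```text
15.0167 [0.55409172 0.17614194 0.00525691] [0.41616784 0.93848729 0.5009652 ]
y axis yaw 92.58579530381748 [ 8.19900618e-04 -1.31162199e-04 -9.99999655e-01]
```

Request:
arm_command(deltas=[[[0,0.05,-0.1,0,0,0],[0,0,0,0,0,0],[0,0,0,0,0,0],[0,0,0,0,0,0],[0,0,0,0,0,0],[0,0,0,0,0,0],[0,0,0,0,0,0],[0,0,0,0,0,0],[0,0,0,0,0,0],[0,0,0,0,0,0]]], gripper=-1, squeeze=40)

```text
t: 15.85
tool_pos: [0.5546, 0.1767, 0.0048]
orientation: [-0.071, 3.141, -0.0]
force: [-0.6, -0.6, 1.9]
opening: 0.0555
gripper_force: 40.0
```

Request:
arm_command(deltas=[[[0,0,0.4,0,0,0],[0,0,1,0,0,0],[0,0,2,0,0,0],[0,0,3,0,0,0],[0,0,3,0,0,0],[0,0,3.5,0,0,0],[0,0,3.5,0,0,0],[0,0,3.5,0,0,0],[0,0,3.5,0,0,0],[0,0,3.5,0,0,0],[0,0,2.5,0,0,0],[0,0,1.5,0,0,0]]])

```text
t: 16.85
tool_pos: [0.5551, 0.177, 0.3187]
orientation: [-0.071, 3.136, 0.002]
force: [0.8, 0.1, -3.8]
opening: 0.0556
gripper_force: 40.0
```

Request:
arm_command(deltas=[[[-0.4,-1.5,0,0,0,0.3],[-0.6,-2.5,0,0,0,0.3],[-0.7,-3,0,0,0,0.3],[-0.8,-3.5,0,0,0,0.3],[-0.8,-3.5,0,0,0,0.3],[-0.8,-3.5,0,0,0,0.3],[-0.8,-3.5,0,0,0,0.3],[-0.8,-3.5,0,0,0,0.3],[-0.8,-3.5,0,0,0,0.3],[-0.7,-3.5,0,0,0,0.3],[-0.6,-2.5,0,0,0,0.3],[-0.4,-1.5,0,0,0,0]]])

```text
t: 17.85
tool_pos: [0.4711, -0.1808, 0.3139]
orientation: [0.158, -3.137, 0.001]
force: [0.2, 0.4, -3.8]
opening: 0.0557
gripper_force: 40.0
```

Request:
arm_command(deltas=[[[0,-0.8,0,0,0,0],[0,0,0,0,0,0],[0,0,0,0,0,0],[0,0,0,0,0,0]]])

```text
t: 18.18
tool_pos: [0.4727, -0.1851, 0.3137]
orientation: [-0.163, 3.137, 0.001]
force: [0.5, 0.6, -3.4]
opening: 0.0556
gripper_force: 40.0
```

```bash
python3 - <<'E'
from h import *
s=monitor.read_state();print(s['t'],s['tool_pos'],s['force']);R=cv2.Rodrigues(np.array(s['orientation']))[0]; print('y axis yaw',np.degrees(np.arctan2(R[1,1],R[0,1])),R[2])
w=snap('wrist','w3'); t=snap('top','t3'); c=snap('scene','s3')
cv2.imwrite('pics/v3.png',np.vstack([np.hstack([cv2.resize(w,(400,300)),cv2.resize(c[170:320,200:400],(400,300),interpolation=2)]),np.hstack([cv2.resize(w[120:360,160:480],(400,300)),cv2.resize(t[170:290,280:440],(400,300),interpolation=2)])]))
E
```

```text
18.1833 [ 0.4727354  -0.18508043  0.31371408] [ 0.54806623  0.57534237 -3.3720894 ]
y axis yaw 95.95385004801041 [-1.21299850e-04  5.58499260e-04 -9.99999837e-01]
```

View pics/v3.png

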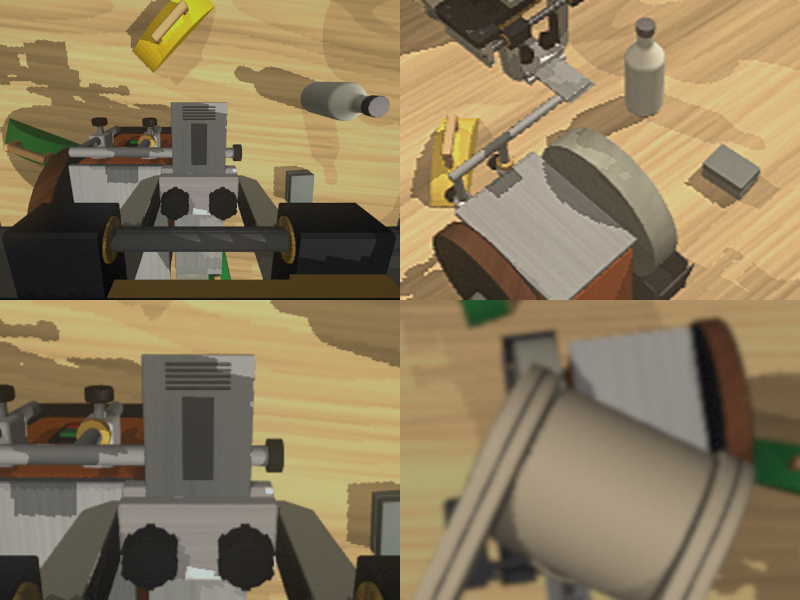

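The jig is held level and the wrist view shows its tail over the bar. The scene view shows the iron's edge corners near (265,219) and (297,213), the bar's cap near (290,214) and the bare stone. I'll cross-check these with the jig's known pose to take out camera bias.

```bash
cat > m4.py <<'E'
from h import *
t,mt=load('t2'); s2,ms=load('s2'); s3,_=load('s3')
tcp=np.array([.4727,-.1851,.3137]); y=np.radians(5.95); ex=np.array([np.cos(y),np.sin(y),0]); ey=np.array([-np.sin(y),np.cos(y),0])
o=tcp-[0,0,.0048]; E=[o+.075*ex+k*.019*ey+[0,0,.011] for k in(-1,0,1)]
print('pred edge -,0,+ in scene',proj(ms,E))
b=np.array([.473,-.191,.2256]); print('pred cap scene',proj(ms,b+.054*ey),'top',proj(mt,b+.054*ey))
ax=b+.117*ex; ax[2]=.252
A=[ax+k*.02*ey for k in(-1,1)]; print('apex sides top',proj(mt,A),'scene',proj(ms,A))
v=int(round(proj(mt,A)[0,1]))
for vv in(v-6,v,v+6): print(vv,[tuple(map(int,t[vv,u])) for u in range(322,356,1)])
a=cv2.resize(t[175:280,315:405],None,fx=4.4,fy=4.4,interpolation=2); a=cv2.copyMakeBorder(a,0,600-a.shape[0],0,0,0)
c=cv2.resize(s3[180:280,240:340],(400,400),interpolation=2); c=cv2.copyMakeBorder(c,0,200,0,0,0); cv2.imwrite('pics/v4.png',np.hstack([a,c])[:480])
E
python3 m4.py
```

```text
pred edge -,0,+ in scene [[284.65179605 221.12827249]
 [290.95319414 216.33149392]
 [297.14659637 211.61692445]]
pred cap scene [[285.60342556 213.83738099]] top [[321.67976217 269.97191755]]
apex sides top [[346.38229904 216.06686528]
 [329.54665751 218.26525052]] scene [[296.79058104 251.90926652]
 [309.27285298 241.7106396 ]]
210 [(82, 112, 134), (69, 86, 100), (59, 65, 71), (52, 55, 58), (62, 69, 74), (83, 95, 100), (99, 114, 121), (106, 122, 128), (116, 132, 137), (123, 140, 145), (125, 143, 148), (127, 145, 150), (129, 146, 152), (129, 148, 153), (131, 150, 155), (130, 149, 155), (131, 150, 156), (130, 149, 155), (131, 150, 156), (130, 149, 155), (129, 147, 154), (129, 147, 153), (127, 145, 151), (120, 137, 143), (98, 114, 120), (66, 77, 89), (35, 47, 64), (35, 43, 61), (60, 65, 73), (82, 86, 90), (92, 96, 99), (95, 98, 102), (96, 100, 103), (94, 99, 101)]
216 [(88, 124, 151), (76, 104, 125), (64, 79, 90), (57, 62, 66), (60, 63, 66), (78, 83, 88), (94, 103, 108), (105, 118, 122), (115, 131, 135), (124, 142, 146), (130, 150, 156), (133, 153, 158), (133, 152, 158), (133, 153, 158
[... 186 characters left out ...]
1), (104, 119, 127), (66, 78, 89), (34, 46, 64), (41, 48, 62), (67, 71, 78), (86, 90, 93), (94, 98, 100), (95, 100, 103), (96, 100, 102)]
222 [(93, 127, 151), (96, 123, 144), (103, 120, 134), (108, 117, 124), (111, 117, 122), (113, 118, 122), (116, 123, 127), (115, 125, 130), (112, 124, 129), (115, 131, 135), (125, 143, 148), (129, 149, 153), (131, 150, 155), (131, 150, 156), (133, 152, 158), (133, 152, 158), (135, 154, 160), (135, 155, 161), (135, 155, 160), (134, 154, 160), (136, 156, 160), (135, 155, 159), (134, 153, 158), (133, 152, 158), (132, 150, 156), (122, 140, 145), (104, 117, 122), (82, 89, 94), (64, 70, 75), (56, 62, 70), (72, 78, 83), (87, 92, 95), (95, 99, 102), (96, 101, 104)]
```

View pics/v4.png

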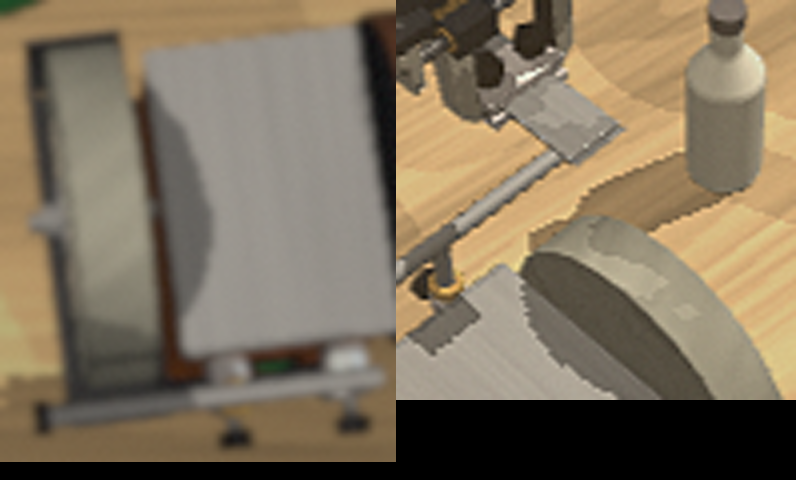

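Request:
arm_command(deltas=[[[0,-0.3,0,0,0,0],[0,-0.3,0,0,0,0],[0,0,-0.5,0,0,0],[0,0,-0.8,0,0,0],[0,0,-0.8,0,0,0],[0,0,-0.8,0,0,0],[0,0,-0.8,0,0,0],[0,0,-0.5,0,0,0],[0,0,0,0,0,0],[0,0,0,0,0,0],[0,0,0,0,0,0]]])

```text
t: 19.25
tool_pos: [0.4726, -0.1923, 0.272]
orientation: [-0.162, 3.137, -0.001]
force: [0.2, 0.2, -4.0]
opening: 0.0556
gripper_force: 40.0
```

```bash
cat > st.py <<'E'
from h import *
s=monitor.read_state();print(s['t'],s['tool_pos'],s['force'],s['gripper_force']);R=cv2.Rodrigues(np.array(s['orientation']))[0]; print('y axis yaw',np.degrees(np.arctan2(R[1,1],R[0,1])),R[2])
E
python3 st.py
```

```text
19.25 [ 0.47260835 -0.19231534  0.27204711] [ 0.22768796  0.21951345 -3.98075883] 39.99814510345459
y axis yaw 95.89533561070776 [-4.88824870e-04 -3.50844287e-04 -9.99999819e-01]
```

Request:
arm_command(deltas=[[[0,0.1,-0.4,0,0,0],[0,0,-0.4,0,0,0],[0,0,-0.4,0,0,0],[0,0,-0.4,0,0,0],[0,0,-0.4,0,0,0],[0,0,-0.3,0,0,0],[0,0,-0.2,0,0,0],[0,0,0,0,0,0],[0,0,0,0,0,0],[0,0,0,0,0,0]]])

```text
t: 20.08
tool_pos: [0.4726, -0.1913, 0.2469]
orientation: [-0.162, 3.137, -0.0]
force: [-1.4, -0.3, -3.7]
opening: 0.0557
gripper_force: 40.0
```

```bash
python3 st.py; python3 - <<'E'
from h import *
w=snap('wrist','w5'); s=snap('scene','s5'); m=load('s5')[1]
cv2.imwrite('pics/v5.png',np.hstack([cv2.resize(s[190:290,235:335],(500,500),interpolation=2),cv2.resize(w[100:450,215:425],(300,500))]))
tcp=np.array(monitor.read_state()['tool_pos']); y=np.radians(5.9); ex=np.array([np.cos(y),np.sin(y),0]); ey=np.array([-np.sin(y),np.cos(y),0])
P=proj(m,[tcp+.075*ex+k*.019*ey+[0,0,.0062] for k in(-1,1)]); print('edge crop px',(P-[235,190])*5)
b=np.array([.473,-.191,0]); G=[b+(-.042+.117)*ex+k*.02*ey+[0,0,.243] for k in(-1,1)]; print('stone contact pts crop',(proj(m,G)-[235,190])*5)
E
```

```text
20.0833 [ 0.47258149 -0.19126988  0.24686796] [-1.36259469 -0.2937976  -3.6860449 ] 39.9980503320694
y axis yaw 95.89803810210803 [-3.14642080e-04 -2.11214019e-04 -9.99999928e-01]
edge crop px [[245.27044118 254.48763567]
 [304.69228022 207.75957828]]
stone contact pts crop [[246.02147778 269.01411158]
 [308.03739874 219.98952686]]
```

View pics/v5.png

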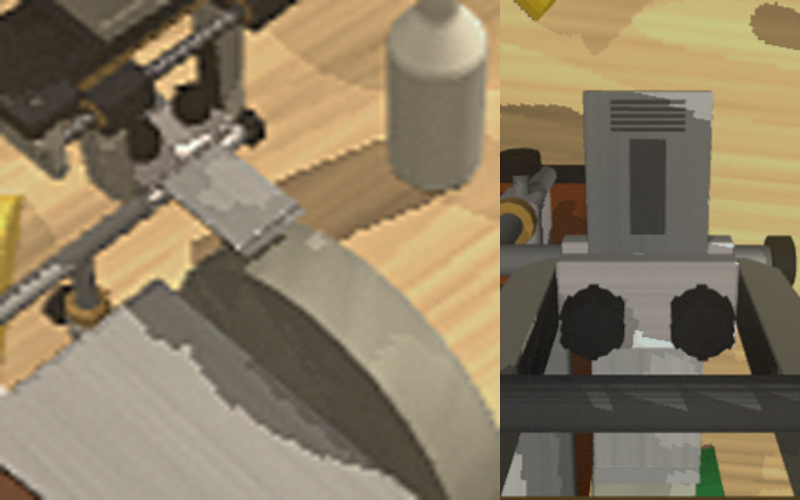

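The edge corners at crop (243,254) and (302,210) match the prediction and sit centred over the stone's rim, about 10 mm above it. I'll lower it about 5 mm.

Request:
arm_command(deltas=[[[0,0,-0.1,0,0,0],[0,0,-0.2,0,0,0],[0,0,-0.1,0,0,0],[0,0,-0.1,0,0,0],[0,0,0,0,0,0],[0,0,0,0,0,0],[0,0,0,0,0,0],[0,0,0,0,0,0]]])

```text
t: 20.85
tool_pos: [0.4725, -0.1912, 0.2417]
orientation: [-0.162, 3.137, -0.0]
force: [-0.6, -0.7, -4.4]
opening: 0.0554
gripper_force: 40.0
```

```bash
python3 st.py; python3 - <<'E'
from h import *
s=snap('scene','s6'); cv2.imwrite('pics/v6.png',np.hstack([cv2.resize(s[200:260,255:315],(500,500),interpolation=2),cv2.resize(s[100:300,300:420],(300,500))]))
E
```

```text
20.85 [ 0.47250794 -0.19123555  0.24173909] [-0.64293791 -0.73380066 -4.3748267 ] 39.99813258647919
y axis yaw 95.89579686907167 [-1.37056958e-04 -9.80640435e-05 -9.99999986e-01]
```

View pics/v6.png

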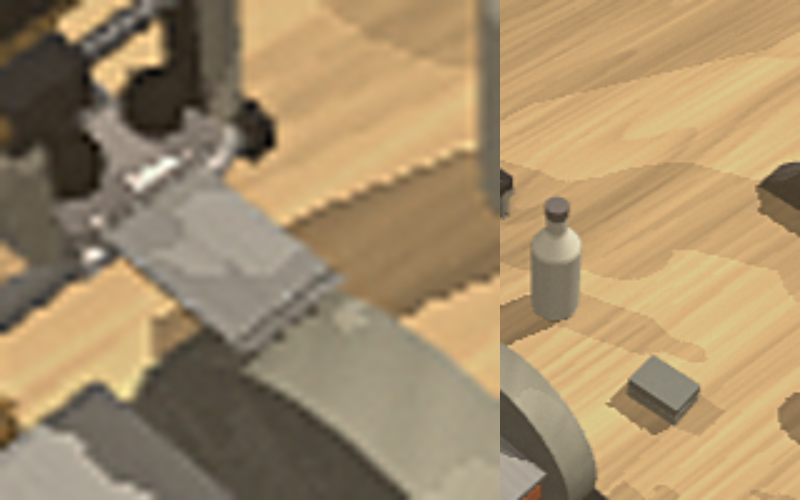

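The edge, at crop (240,350) to (342,278), hovers centred over the rim. The wrist force still reads only the jig's weight, so nothing is touching, and the bottle and dresser haven't moved. Handing in.

```bash
python3 -c "
from h import *
print(ticket.close_job())"
```

```text
the job is handed in; nothing more can be done
None
```

The job is handed in at about 21 s (no verdict came back): the cover stands upright on the clear bench, and the jig is held level and square, about 5 mm above the support bar with the iron's edge centred over the stone.

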